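Take the snapped-on fan guard off a sanding-dust extractor

ROBOT

A 6-joint arm with a two-finger parallel gripper is mounted at the origin on the work surface. World frame = base frame: x ahead of the robot, y to its left, z up, the work surface at z = 0. Lengths are in m, angles in rad, forces in N, time in s.
With the tool pointing down it reaches from about 0.3 to 0.775 m from the base axis. Payload 14.6 kg.
Tool frame: the origin (TCP) lies between the finger pads; the fingertips stand 19 mm ahead of it and the grasp point (between the pads) is the TCP; z points along the fingers, y is the line along which they close (so a half turn about z gives the same grasp; the last joint's range is limited). The gripper opens to 85 mm and grips with 20 to 120 N. Pads are 22 mm wide; open, the fingers measure 114 mm over their backs; the gripper's body (76 mm by 85 mm) begins 54 mm behind the grasp point. The pads swing forward as they close: fully open they stand 13 mm farther back than shut.
Start: joints at [1.101, 0.3, 1.521, -0, 1.321, -0.067], TCP at [0.216, 0.506, 0.25] pointing down, gripper open.
Joint ranges: [-3.03, 3.03], [-0.79, 2.21], [0.23, 2.52], [-1.04, 4.18], [0, 3.07], [-2.55, 2.55]. Speed limits (rad/s): [2.22, 2.22, 2.57, 3.14, 3.14, 3.14].

INTERFACE

Orientations are given as a unit quaternion [w, x, y, z].
In Python, from station import observe, optics, r gives the robot as it stands.
- The arm moves only by the tool jog_arm, never from a script. Its argument "motion" is a list of rows, each an object of numbers: "x", "y", "z": the shift along the world's x, y, z in units of 1000 mm (1.0 is 1000 mm); "twist": the turn about the world's z in units of pi rad (1.0 is pi rad); "fingers": the opening, from 0 (shut) to 1 (fully open). In form: [{"x": .., "y": .., "z": .., "twist": .., "fingers": ..}, ...]. A call has 1 to 12 rows; each row is the pose to reach, as a shift and turn from the pose commanded when the call began, turning the shorter way round; what a row does not reach only later rows make up. A row lasts 1/8 s, in which the tool goes at most 62.5 mm and 10.7 degrees, less where a joint would pass 70% of its speed; a pose out of reach is approached as far as the arm can. A call with a number of a shift or a turn outside -1 to 1 is refused whole. A call with a gripper value outside its range is refused whole. The fingers move at their own pace and stop on an object; "force" is the grip in N (left out, the last holds). Time passes only in rows, so rows that repeat a pose let the fingers close. It gives the time, the measured TCP pose, the force, the opening and the grip force at its end, in the units of the state.
- observe(): the state, without advancing time (a new reading comes with each control period).
- optics.get_image(name): name is "side" or "top" or "wrist"; returns a dict with "img" (384x512x3 uint8, blue, green, red), "intrinsics" (3x3 intrinsics, pixels), "R" (3x3) and "t" (3): a world point X has camera coordinates R X + t. Camera axes: x right, y down, z forward; pixel columns grow to the right and rows downward; lengths in m; the calibration is good to about 2 mm. A picture is of the moment at which its call begins. There is no depth.
- r.job_done(): hands the job in; it is judged then, once.
The state is a dict: "time": time; "joint_pos": joint angles; "joint_vel": joint speeds; "joint_torque": joint torques, N m; "eef_pos": TCP position; "ee_rot": TCP orientation; "wrist_force": force on the tool from outside, world axes, zero at the start; "ft_torque": the same for the moment, N m; "width": finger opening in m; "grip_force": force on a finger pad.
Only numpy, scipy, OpenCV 4.12 (cv2) and the standard library are available. Lean on these libraries where they do the work, as an engineer would, in place of code of your own. Each camera call takes 0.05 s, during which the arm holds its last target. There are 200 camera calls.

TASK

The dust extractor's filter is due for cleaning: take its slatted fan guard off by pressing the snap tab inward while lifting that end, then draw the guard's hooks out from under the far rim, and set it down, without dropping it, flat and grip side up inside the wooden tray. Feel for the tab's give and keep every push and pull on the guard under about 20 N, or its catches and hooks will break; leave the jars, bottles, pots and tweezers where they are.

Things in the scene. Friction and masses are not known exactly. Their poses are not given: they have to be found in the camera images.
- extractor: White plastic table-top dust extractor, does not slide: 225 mm deep (its x), 190 mm wide (its y), rim 72 mm above the table. Origin: centre of its underside; x points from the tab end to the raised control deck, z up. The fan guard covers its top from the tab end (x = -112 mm) to x = +40 mm; behind that lies the deck with knob and switch, 84 mm high (knob 98 mm).
- guard: Grey slatted fan guard on the extractor's rim, loose, about 0.16 kg: plate 151 (its x) by 150 by 5 mm. Origin: centre of the plate's underside; x points from snap tab to hooks, z up; it lies aligned with the extractor. Hooks and catches reach 12 mm below the plate, so on a flat surface it rests level on them, origin 12 mm up.
- tab_pad (a point): Centre of the snap tab's thumb pad, upright in the middle of the guard's tab end, axes as the guard's: 10 mm thick (x), 32 mm wide (y), its top 27 mm above the plate's. Behind it a finger well 24 mm long, 64 wide, 10 deep. It yields inward (guard's +x) on a spring, 1 N preload and 0.9 N/mm; the guard itself has 1 mm of play. Gripped on both faces it can be pressed and lifted too.
- rim_notch (a point): Extractor's rim top in the middle of its tab end, where a 42 mm notch lets the tab in. Beside it the tab's catches sit 1.5 mm below a 5 mm thick keeper lip, set differently on each machine: they come clear after 2 to 10 mm of press, and 2 mm further in they meet a firm stop (at 4 to 12 N). Only feel shows it. Clear, that end can be raised, pivoting on the guard's far edge; let go 12 mm up or more, it stays ajar, 5 degrees.
- guard_grip (a point): Centre of the guard's finger grip: an arch across the guard's middle, its top bar 12 mm thick (guard's x), 64 mm long (y), 18 mm tall, on a post at each end. The point is the bar's middle, 31 mm above the plate's underside (26 mm above its top), straight over the guard's origin. Axes as the guard's.
- guard_hooks (a point): Midway between the guard's two rigid hooks, 70.5 mm from its origin along its x, 9.5 mm below the plate's underside; the plate's far edge is at 75.5 mm. They reach 5 mm under the far rim (top at 72 mm) with 2 mm of height to spare and stop the guard from going further in +x (a grip that closes off-centre that way pushes hard on them); with the tab end raised, drawing the guard 8 mm in its -x direction (to the tab) frees them.
- tray: Shallow square wooden tray, 230 mm by 230 mm, 18 mm high, walls 6 mm thick, floor 6 mm thick, fixed to the table. Origin: centre of its underside; z up. The extractor stands on one side of the robot's middle line and the tray on the other.
- jar_a: Bystander: glass jar with a metal screw lid, 56 mm across, 70 mm tall. Origin: centre of its underside.
- jar_b: Bystander: glass jar with a metal screw lid, 52 mm across, 60 mm tall. Origin: centre of its underside.
- dropper_a: Bystander: small black dropper bottle, 26 mm across, 62 mm tall. Origin: centre of its underside.
- dropper_b: Bystander: small black dropper bottle, 26 mm across, 62 mm tall. Origin: centre of its underside.
- pot_a: Bystander: low clear pigment pot, 40 mm across, 24 mm tall. Origin: centre of its underside.
- pot_b: Bystander: low clear pigment pot, 40 mm across, 24 mm tall. Origin: centre of its underside.
- tweezers: Bystander: steel tweezers lying flat, 125 mm long, 6 mm thick. Origin: centre of its underside.
Things that resemble listed ones, but are neither listed nor needed, are in the scene too. Several things have the shape of the guard; the one meant has the colours described above.

How it is judged:
On the way, in this order (a step that is already met when the one before it is completed fails the run):
1. the guard's tab end is unsnapped and raised (pad 11 mm above its place) (z of tab_pad in the frame of extractor above 0.103 m), for 0.05 s.
2. the guard is unhooked and clear above the far rim (z of guard_hooks in the frame of extractor above 0.09 m and z of tab_pad in the frame of extractor above 0.109 m), for 0.1 s.
At the end, for the whole second after the job is handed in: The guard lies at rest in the tray, flat on its floor (grip centre less than 54 mm above the tray's underside, tilted less than 0.06 rad), grip side up, the grip within 45 mm of the tray's middle along both its sides (x of guard_grip in the frame of tray between -0.045 and 0.045 m and y of guard_grip in the frame of tray between -0.045 and 0.045 m and z of guard_grip in the frame of tray below 0.054 m and angle between guard's own z axis and vertical below 0.06 rad and linear speed of guard below 0.02 m/s); the robot touches nothing.
It fails at once if the guard is forced: more than 40 N of contact in all between the guard (with its tab) and the extractor (about what a push or pull of 20 to 25 N causes) (contact force between guard and extractor above 40 N).
It fails at once if the guard is dropped into the tray (faster than 0.5 m/s within 45 mm of its floor) (horizontal distance between guard and tray below 0.12 m and height (world z) of guard below 0.063 m and linear speed of guard above 0.5 m/s).
It fails at once if a bystander is moved more than 20 mm (distance of any of jar_a, jar_b, dropper_a, dropper_b, pot_a, pot_b, tweezers from where it was at the start of the episode above 0.02 m).
It also fails if it takes over 61 s, if anything falls off the work surface, if the arm or the gripper's body presses on something with over 40 N, if the wrist force passes 120 N, or if a joint passes its speed limit or range.

## Working session

There is one attempt and no reset: what is moved stays moved. The work goes in short steps, Python scripts to look and compute and a tool call to move; the robot and the scene stay as the last step left them, time stands still between calls to the robot, and variables do not carry over. Pictures are saved under pics/ and viewed, at most 13 in all, crops included, and the job is handed in when it is done.

Besides the shell and the picture viewer there is one more tool, called as name(argument=value, ...), one argument or row to a line, values as JSON. jog_arm: Moves the arm, as the interface text tells. Its arguments: {"type":"object","properties":{"motion":{"type":"array"},"force":{"type":"number"}},"required":["motion"]}

```bash
ls; mkdir -p pics; cat > h.py <<'E'
import numpy as np, cv2
from station import observe, optics, r
def grab(n, f):
    d=optics.get_image(n); cv2.imwrite('pics/'+f+'.png', d['img']); np.savez('pics/'+f+'.npz', **{k:np.array(d[k]) for k in('img','intrinsics','R','t')}); return d
def load(f): return dict(np.load('pics/'+f+'.npz'))
def ray(d,u,v,z):
    R,t=np.array(d['R']),np.array(d['t']); c=-R.T@t
    w=R.T@np.linalg.inv(d['intrinsics'])@np.array([u,v,1.]); return c+w*(z-c[2])/w[2]
def proj(d,X):
    p=d['intrinsics']@(d['R']@np.array(X)+d['t']); return p[:2]/p[2]
E
python3 - <<'E'
from h import *
a=grab('top','top0'); b=grab('side','side0'); 
print(observe()); print([(-np.array(d['R']).T@d['t']).round(3) for d in (a,b)])
E
```

```text
pics
{'time': 0.1, 'joint_pos': array([ 1.10140446e+00,  3.00392454e-01,  1.52150061e+00,  1.18260665e-05,
        1.32068894e+00, -6.65811268e-02]), 'joint_vel': array([ 0.00063248, -0.00128362, -0.00147645, -0.00103137, -0.00106225,
       -0.00061667]), 'joint_torque': array([ 1.04429160e-03, -5.44379926e+01, -3.62366188e+01, -5.53408165e-05,
        3.03429937e-03, -3.78840085e-06]), 'eef_pos': array([0.21551198, 0.50582202, 0.24979849]), 'ee_rot': array([-1.36509329e-04,  2.00047900e-01,  9.79785993e-01, -4.75502379e-04]), 'wrist_force': array([-1.16783499, -0.55348828,  0.54154967]), 'ft_torque': array([ 0.00839456, -0.01246511, -0.03384554]), 'grip_force': 0.0, 'width': 0.08521461962242051}
[array([0.333, 0.039, 0.984]), array([ 0.076, -0.69 ,  0.572])]
```

View pics/top0.png

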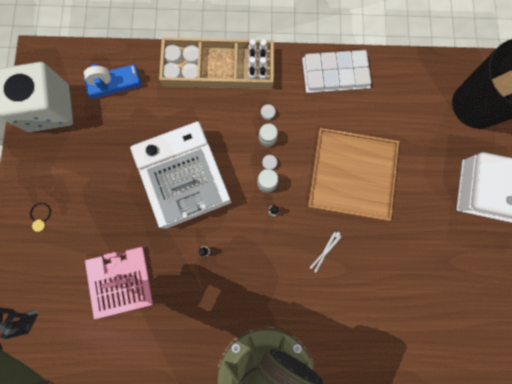

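View pics/side0.png

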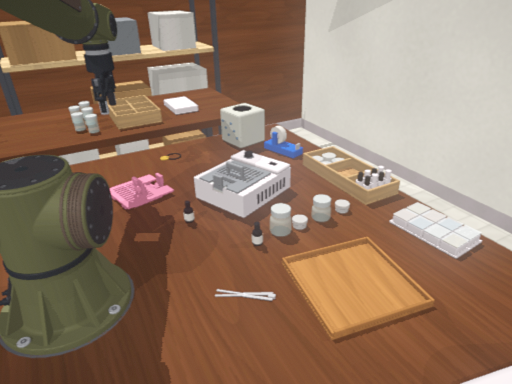

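The top view shows the extractor with its grey guard at about (181,175), the tab end toward (190,205). The tray is at (355,174). There are two guard-shaped things: the grey one on the extractor, and a pink one on the table at (119,283). The grey one fits the description; I'll confirm that in an enlarged crop.

```bash
python3 - <<'E'
from h import *
d=load('top0'); im=d['img']
cv2.imwrite('pics/c1.png',cv2.resize(im[115:235,120:240],(720,720),interpolation=cv2.INTER_CUBIC)[:600])
hsv=cv2.cvtColor(im,cv2.COLOR_BGR2HSV)
# extractor: low saturation, bright
m=((hsv[...,1]<60)&(hsv[...,2]>70)).astype(np.uint8)
m[:, :125]=0; m[:,235:]=0; m[:115]=0; m[240:]=0
c=max(cv2.findContours(m,0,2)[0],key=cv2.contourArea); print('ext',cv2.boxPoints(cv2.minAreaRect(c)), cv2.minAreaRect(c))
q=cv2.approxPolyDP(cv2.convexHull(c),4,True)[:,0]; print(q.tolist()); print([ray(d,*p,.072).round(3) for p in q])
hm=((hsv[...,0]>9)&(hsv[...,0]<22)&(hsv[...,1]>100)&(hsv[...,2]>130)).astype(np.uint8); hm[:,:300]=0;hm[:, 410:]=0;hm[:120]=0;hm[225:]=0
hm=cv2.morphologyEx(hm,cv2.MORPH_CLOSE,np.ones((5,5)))
c=max(cv2.findContours(hm,0,2)[0],key=cv2.contourArea); b=cv2.boxPoints(cv2.minAreaRect(c)); print('tray',b,[ray(d,*p,.018).round(3) for p in b], ray(d,*b.mean(0),.018))
E
```

```text
ext [[127.63014 146.01369]
 [200.39726 118.72603]
 [232.20549 203.54796]
 [159.43837 230.83562]] ((179.91781616210938, 174.78082275390625), (90.58985137939453, 77.71532440185547), 69.44395446777344)
[[198, 121], [230, 203], [159, 227], [130, 146]]
[array([0.664, 0.189, 0.072]), array([0.444, 0.098, 0.072]), array([0.38 , 0.276, 0.072]), array([0.591, 0.364, 0.072])]
tray [[307.04004 208.72002]
 [318.7     127.10002]
 [402.      139.00002]
 [390.34003 220.62001]] [array([ 0.438, -0.11 ,  0.018]), array([ 0.673, -0.145,  0.018]), array([ 0.642, -0.384,  0.018]), array([ 0.409, -0.339,  0.018])] [ 0.53791679 -0.2439774   0.018     ]
```

View pics/c1.png

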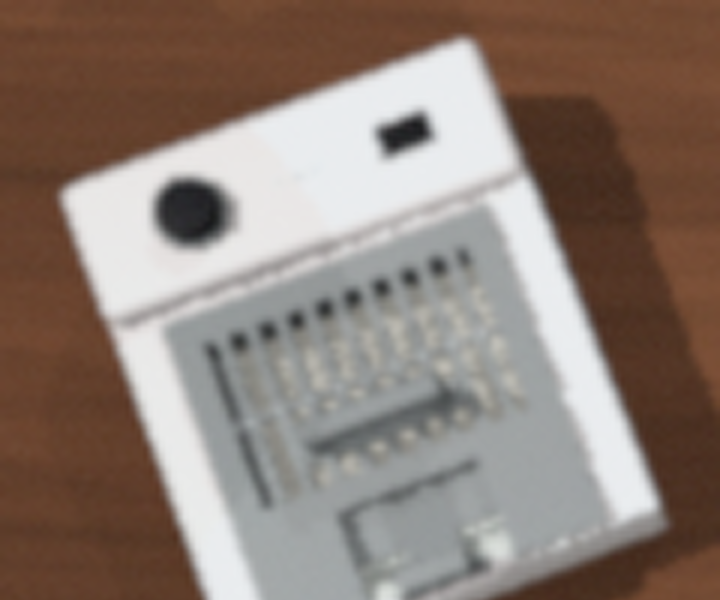

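The crop confirms it: the grey slatted guard sits in the white extractor, with the arch bar at about px (183,184) and the tab pad and well at about px (192,206). I'll go above the tab and look from close by.

jog_arm(
  motion=[
    {"x":0.04,"y":-0.05,"z":0,"twist":-0.05,"fingers":0.5},
    {"x":0.07,"y":-0.1,"z":0,"twist":-0.1,"fingers":0.5},
    {"x":0.11,"y":-0.15,"z":0,"twist":-0.15,"fingers":0.5},
    {"x":0.14,"y":-0.2,"z":0,"twist":-0.2,"fingers":0.5},
    {"x":0.18,"y":-0.25,"z":0,"twist":-0.25,"fingers":0.5},
    {"x":0.2,"y":-0.28,"z":0,"twist":-0.252,"fingers":0.5},
    {"x":0.215,"y":-0.311,"z":0,"twist":-0.252,"fingers":0.5},
    {"x":0.215,"y":-0.311,"z":0,"twist":-0.252,"fingers":0.5},
    {"x":0.215,"y":-0.311,"z":0,"twist":-0.252,"fingers":0.5},
  ],
)

```text
time: 1.23
eef_pos: [0.4304, 0.1953, 0.2501]
ee_rot: [-0.0, 0.562, 0.827, -0.0]
wrist_force: [-0.2, 0.0, 0.5]
width: 0.0425
grip_force: 0.0
```

```bash
python3 - <<'E'
from h import *
d=grab('wrist','w1'); R=d['R'];t=d['t']
print((-np.array(R).T@t).round(3), np.array(R).round(2).tolist()); print(observe()['eef_pos'],observe()['time'])
for n,p in dict(pad=(.42,.19,.092),grip=(.483,.215,.103)).items(): print(n,proj(d,p))
E
```

```text
[0.404 0.262 0.373] [[0.93, 0.37, 0.0], [0.35, -0.89, 0.29], [0.11, -0.27, -0.96]]
[0.43026155 0.19552785 0.25019035] 1.275
pad [244.10459666 182.97318023]
grip [310.69200106 185.65661502]
```

View pics/w1.png

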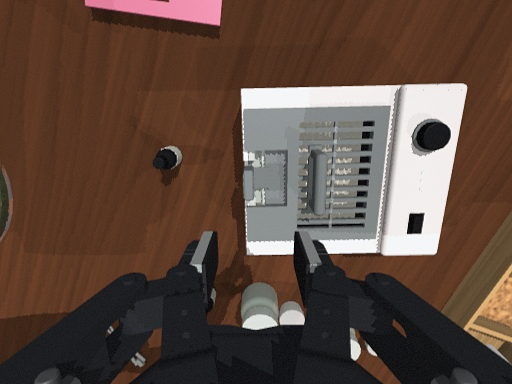

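The wrist view shows the guard clearly: the tab pad at about (248,182), the well behind it and the arch bar at about (318,180). I'll enlarge it once for exact edges.

```bash
python3 - <<'E'
from h import *
d=load('w1'); im=d['img'][80:262,232:402]
im=cv2.resize(im,None,fx=3.3,fy=3.3,interpolation=cv2.INTER_CUBIC)
cv2.imwrite('pics/c2.png',im); print(im.shape)
E
```

```text
(601, 561, 3)
```

View pics/c2.png

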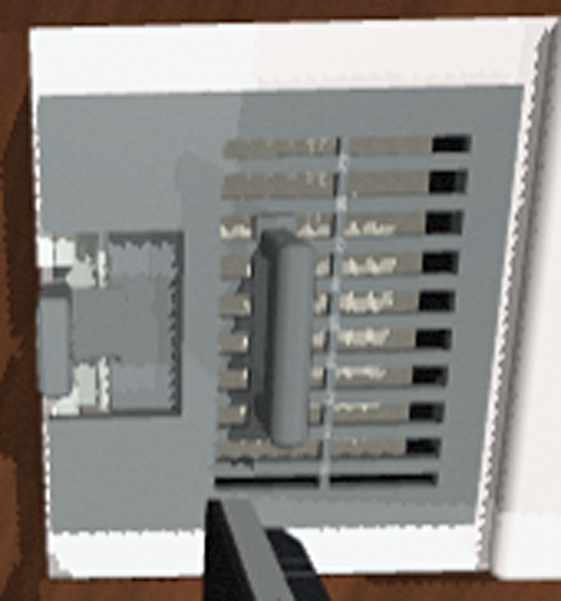

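```bash
python3 - <<'E'
from h import *
d=load('w1')
f=lambda u,v,z: ray(d,u/3.3+232,v/3.3+80,z)[:2]
A,B,C,D=f(38,95,.077),f(50,532,.077),f(523,87,.077),f(478,525,.077)
print('plate',[p.round(4) for p in(A,B,C,D)],'len',[np.linalg.norm(q).round(4) for q in (A-B,C-D,C-A,D-B)])
ang=lambda v:np.degrees(np.arctan2(v[1],v[0]))
print('yaw',ang(C-A),ang(D-B),ang(A-B)-90,ang(C-D)-90)
print('centre',(A+B+C+D)/4,'tabmid',(A+B)/2)
print('rimcorners',f(30,28,.072),f(50,578,.072), ang(f(30,28,.072)-f(50,578,.072))-90)
for z in (.110,.112): print('bar',f(292,340,z),f(272,340,z),f(312,340,z))
for n,p in dict(mid=(54,340),out=(38,340),inn=(70,340),t=(54,285),b=(54,395)).items(): print(n,f(*p,.104))
d=load('top0')
print('bar top-cam',ray(d,380/6+120,415/6+115,.112))
E
```

```text
plate [array([0.3923, 0.2592]), array([0.4495, 0.1212]), array([0.5311, 0.3167]), array([0.5904, 0.1799])] len [np.float64(0.1494), np.float64(0.1491), np.float64(0.1502), np.float64(0.1526)]
yaw 22.501095920274107 22.622199728631173 22.537555325776168 23.440804067875575
centre [0.49080383 0.21927219] tabmid [0.42089069 0.19022438]
rimcorners [0.3826893 0.2767771] [0.45702107 0.10141213] 22.970581205819357
bar [0.48877614 0.22219765] [0.48323895 0.22000603] [0.49431339 0.22438929]
bar [0.48813246 0.22250317] [0.4826373  0.22032819] [0.49362767 0.22467818]
mid [0.42331772 0.19460833]
out [0.41878763 0.19281532]
inn [0.42784785 0.19640135]
t [0.41717788 0.21045357]
b [0.42968028 0.17818833]
bar top-cam [0.48460851 0.21198911 0.112     ]
```

jog_arm(
  motion=[
    {"x":-0.005,"y":-0.001,"z":-0.04,"twist":0.0055,"fingers":0.5},
    {"x":-0.005,"y":-0.001,"z":-0.08,"twist":0.0055,"fingers":0.5},
    {"x":-0.005,"y":-0.001,"z":-0.12,"twist":0.0055,"fingers":0.5},
    {"x":-0.005,"y":-0.001,"z":-0.14,"twist":0.0055,"fingers":0.5},
    {"x":-0.005,"y":-0.001,"z":-0.15,"twist":0.0055,"fingers":0.5},
    {"x":-0.005,"y":-0.001,"z":-0.15,"twist":0.0055,"fingers":0.5},
  ],
)

```text
time: 2.02
eef_pos: [0.4254, 0.1944, 0.1002]
ee_rot: [-0.0, 0.555, 0.832, -0.0]
wrist_force: [0.4, -0.6, 0.4]
width: 0.0425
grip_force: 0.0
```

```bash
python3 - <<'E'
from h import *
d=grab('wrist','w2'); 
for q in ((.4253,.194,.1),(.4253,.194,.104)): print(proj(d,q))
cv2.imwrite('pics/c3.png',cv2.resize(d['img'][170:370,130:400],None,fx=2.9,fy=2.9,interpolation=cv2.INTER_CUBIC))
print(observe()['wrist_force'],observe()['eef_pos'])
E
```

```text
[254.46676839 260.69207854]
[254.44221648 264.9560705 ]
[0.61110824 0.33017202 0.66278805] [0.42572779 0.19438638 0.10082844]
```

View pics/c3.png

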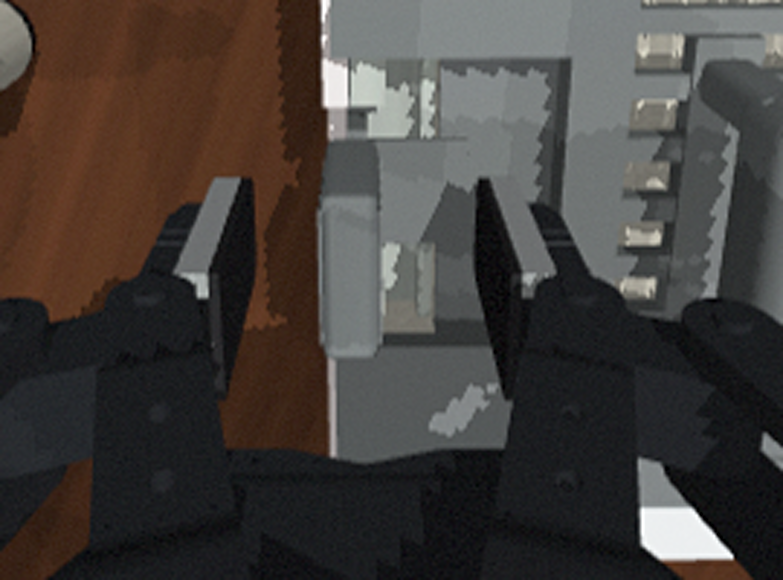

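Pad top spans crop x 320–380 and sits centred between the fingers, about 2 mm toward the outer finger. That is the harmless direction, so I'll close lightly.

jog_arm(
  motion=[
    {"x":0,"y":0,"z":0,"twist":0,"fingers":0.2},
    {"x":0,"y":0,"z":0,"twist":0,"fingers":0.1},
    {"x":0,"y":0,"z":0,"twist":0,"fingers":0.05},
    {"x":0,"y":0,"z":0,"twist":0,"fingers":0.05},
    {"x":0,"y":0,"z":0,"twist":0,"fingers":0.05},
  ],
  force=20,
)

```text
time: 2.7
eef_pos: [0.4258, 0.1941, 0.1008]
ee_rot: [0.0, 0.555, 0.832, 0.0]
wrist_force: [-3.3, -1.3, 6.3]
width: 0.0096
grip_force: 22.0
```

jog_arm(
  motion=[
    {"x":0.001,"y":0.0004,"z":0.0005,"twist":0,"fingers":0.05},
    {"x":0.0018,"y":0.0008,"z":0.0005,"twist":0,"fingers":0.05},
    {"x":0.0018,"y":0.0008,"z":0.0005,"twist":0,"fingers":0.05},
  ],
)

```text
time: 3.08
eef_pos: [0.4274, 0.1948, 0.1009]
ee_rot: [-0.0, 0.555, 0.832, -0.0]
wrist_force: [-4.7, -1.6, 5.8]
width: 0.0097
grip_force: 21.9
```

jog_arm(
  motion=[
    {"x":0.0005,"y":0.0002,"z":0,"twist":0,"fingers":0.05},
    {"x":0.0009,"y":0.0004,"z":0,"twist":0,"fingers":0.05},
    {"x":0.0009,"y":0.0004,"z":0,"twist":0,"fingers":0.05},
  ],
)

```text
time: 3.45
eef_pos: [0.4282, 0.1951, 0.1009]
ee_rot: [-0.0, 0.555, 0.832, -0.0]
wrist_force: [-4.2, -1.4, 6.7]
width: 0.0095
grip_force: 22.0
```

jog_arm(
  motion=[
    {"x":0.0005,"y":0.0002,"z":0,"twist":0,"fingers":0.05},
    {"x":0.0009,"y":0.0004,"z":0,"twist":0,"fingers":0.05},
    {"x":0.0009,"y":0.0004,"z":0,"twist":0,"fingers":0.05},
  ],
)

```text
time: 3.82
eef_pos: [0.4291, 0.1955, 0.1009]
ee_rot: [-0.0, 0.555, 0.832, -0.0]
wrist_force: [-4.7, -3.4, 6.6]
width: 0.0097
grip_force: 22.1
```

jog_arm(
  motion=[
    {"x":0.0005,"y":0.0002,"z":0,"twist":0,"fingers":0.05},
    {"x":0.0009,"y":0.0004,"z":0,"twist":0,"fingers":0.05},
    {"x":0.0009,"y":0.0004,"z":0,"twist":0,"fingers":0.05},
  ],
)

```text
time: 4.2
eef_pos: [0.4299, 0.1958, 0.1009]
ee_rot: [-0.0, 0.555, 0.832, -0.0]
wrist_force: [-6.9, -2.4, 6.8]
width: 0.0095
grip_force: 22.1
```

```bash
python3 - <<'E'
from h import *
o=observe(); print(o['wrist_force'],o['eef_pos'])
E
```

```text
[-6.88253307 -2.44386479  6.81874239] [0.42990568 0.19583581 0.1008888 ]
```

jog_arm(
  motion=[
    {"x":0.0005,"y":0.0002,"z":0,"twist":0,"fingers":0.05},
    {"x":0.0009,"y":0.0004,"z":0,"twist":0,"fingers":0.05},
    {"x":0.0009,"y":0.0004,"z":0,"twist":0,"fingers":0.05},
  ],
)

```text
time: 4.58
eef_pos: [0.4307, 0.1962, 0.1009]
ee_rot: [-0.0, 0.555, 0.832, -0.0]
wrist_force: [-7.0, -3.9, 7.1]
width: 0.0093
grip_force: 22.2
```

jog_arm(
  motion=[
    {"x":0.0005,"y":0.0002,"z":0,"twist":0,"fingers":0.05},
    {"x":0.0009,"y":0.0004,"z":0,"twist":0,"fingers":0.05},
    {"x":0.0009,"y":0.0004,"z":0,"twist":0,"fingers":0.05},
  ],
)

```text
time: 4.95
eef_pos: [0.4315, 0.1966, 0.1008]
ee_rot: [-0.0, 0.555, 0.832, -0.001]
wrist_force: [-7.6, -3.0, 8.6]
width: 0.0099
grip_force: 22.3
```

jog_arm(
  motion=[
    {"x":0.0005,"y":0.0002,"z":0,"twist":0,"fingers":0.05},
    {"x":0.0009,"y":0.0004,"z":0,"twist":0,"fingers":0.05},
    {"x":0.0009,"y":0.0004,"z":0,"twist":0,"fingers":0.05},
  ],
)

```text
time: 5.32
eef_pos: [0.4319, 0.1967, 0.1008]
ee_rot: [-0.001, 0.555, 0.832, -0.001]
wrist_force: [-13.1, -6.8, 11.3]
width: 0.0095
grip_force: 22.9
```

Force jumped from 8 to 15 N in under 1 mm, so that is the firm stop. I'll back off 1 mm and start lifting.

jog_arm(
  motion=[
    {"x":-0.001,"y":-0.0004,"z":0,"twist":0,"fingers":0.05},
    {"x":-0.001,"y":-0.0004,"z":0.001,"twist":0,"fingers":0.05},
    {"x":-0.001,"y":-0.0004,"z":0.002,"twist":0,"fingers":0.05},
    {"x":-0.001,"y":-0.0004,"z":0.003,"twist":0,"fingers":0.05},
    {"x":-0.001,"y":-0.0004,"z":0.003,"twist":0,"fingers":0.05},
  ],
  force=25,
)

```text
time: 5.95
eef_pos: [0.4307, 0.1962, 0.1028]
ee_rot: [-0.001, 0.555, 0.832, -0.002]
wrist_force: [-5.3, -3.3, -1.2]
width: 0.0095
grip_force: 24.5
```

jog_arm(
  motion=[
    {"x":0.0003,"y":0.0001,"z":0.001,"twist":0,"fingers":0.05},
    {"x":0.0006,"y":0.0002,"z":0.002,"twist":0,"fingers":0.05},
    {"x":0.0009,"y":0.0003,"z":0.003,"twist":0,"fingers":0.05},
    {"x":0.0009,"y":0.0003,"z":0.003,"twist":0,"fingers":0.05},
  ],
)

```text
time: 6.45
eef_pos: [0.4313, 0.1964, 0.1056]
ee_rot: [-0.001, 0.555, 0.832, -0.002]
wrist_force: [-5.8, -4.0, -3.9]
width: 0.0094
grip_force: 29.0
```

jog_arm(
  motion=[
    {"x":0.0003,"y":0.0001,"z":0.001,"twist":0,"fingers":0.05},
    {"x":0.0006,"y":0.0002,"z":0.002,"twist":0,"fingers":0.05},
    {"x":0.0008,"y":0.0003,"z":0.003,"twist":0,"fingers":0.05},
    {"x":0.0008,"y":0.0003,"z":0.003,"twist":0,"fingers":0.05},
  ],
)

```text
time: 6.95
eef_pos: [0.4318, 0.1966, 0.1083]
ee_rot: [-0.002, 0.555, 0.832, -0.002]
wrist_force: [-6.9, -2.6, -6.0]
width: 0.0092
grip_force: 36.3
```

jog_arm(
  motion=[
    {"x":0.0003,"y":0.0001,"z":0.0015,"twist":0,"fingers":0.05},
    {"x":0.0005,"y":0.0002,"z":0.003,"twist":0,"fingers":0.05},
    {"x":0.0007,"y":0.0003,"z":0.004,"twist":0,"fingers":0.05},
    {"x":0.0007,"y":0.0003,"z":0.004,"twist":0,"fingers":0.05},
  ],
)

```text
time: 7.45
eef_pos: [0.4324, 0.197, 0.1123]
ee_rot: [-0.002, 0.555, 0.832, -0.002]
wrist_force: [-6.5, -2.4, -4.9]
width: 0.0094
grip_force: 44.6
```

```bash
python3 - <<'E'
from h import *
o=observe();print(o['ft_torque'])
d=grab('wrist','w3'); cv2.imwrite('pics/c4.png',d['img'][120:384,100:450])
E
```

```text
[-0.83499504  1.83138808  0.03599181]
```

View pics/c4.png

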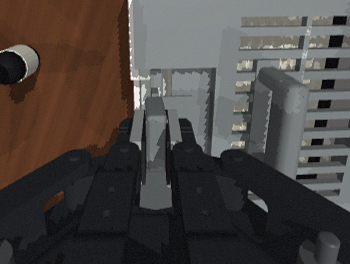

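The tab is still held, and the plate visibly tilts off the rim. I'll raise it further.

jog_arm(
  motion=[
    {"x":0.0002,"y":0.0001,"z":0.0015,"twist":0,"fingers":0.05},
    {"x":0.0003,"y":0.0002,"z":0.003,"twist":0,"fingers":0.05},
    {"x":0.0004,"y":0.0002,"z":0.005,"twist":0,"fingers":0.05},
    {"x":0.0005,"y":0.0002,"z":0.007,"twist":0,"fingers":0.05},
    {"x":0.0005,"y":0.0002,"z":0.007,"twist":0,"fingers":0.05},
  ],
)

```text
time: 8.12
eef_pos: [0.4325, 0.197, 0.1188]
ee_rot: [-0.002, 0.555, 0.832, -0.003]
wrist_force: [-6.4, -2.0, -10.0]
width: 0.0098
grip_force: 62.8
```

jog_arm(
  motion=[
    {"x":-0.001,"y":-0.0004,"z":-0.001,"twist":0,"fingers":0.05},
    {"x":-0.002,"y":-0.0008,"z":-0.001,"twist":0,"fingers":0.05},
    {"x":-0.002,"y":-0.0008,"z":-0.001,"twist":0,"fingers":0.15},
    {"x":-0.002,"y":-0.0008,"z":-0.001,"twist":0,"fingers":0.3},
    {"x":-0.002,"y":-0.0008,"z":-0.001,"twist":0,"fingers":0.5},
    {"x":-0.002,"y":-0.0008,"z":0.04,"twist":0,"fingers":0.5},
    {"x":-0.002,"y":-0.0008,"z":0.09,"twist":0,"fingers":0.5},
    {"x":-0.002,"y":-0.0008,"z":0.13,"twist":0,"fingers":0.5},
    {"x":-0.002,"y":-0.0008,"z":0.13,"twist":0,"fingers":0.5},
  ],
)

```text
time: 9.25
eef_pos: [0.4338, 0.1975, 0.2539]
ee_rot: [0.002, 0.555, 0.832, 0.003]
wrist_force: [0.8, 0.7, -0.8]
width: 0.0423
grip_force: 0.0
```

```bash
python3 - <<'E'
from h import *
o=observe();print(o['eef_pos'],o['wrist_force'],o['width'])
d=grab('wrist','w4'); im=d['img'][80:262,232:402]
cv2.imwrite('pics/c5.png',cv2.resize(im,None,fx=3.3,fy=3.3,interpolation=cv2.INTER_CUBIC))
E
```

```text
[0.43382907 0.1974969  0.25393542] [ 0.77205729  0.68554955 -0.8205299 ] 0.04232479677245979
```

View pics/c5.png

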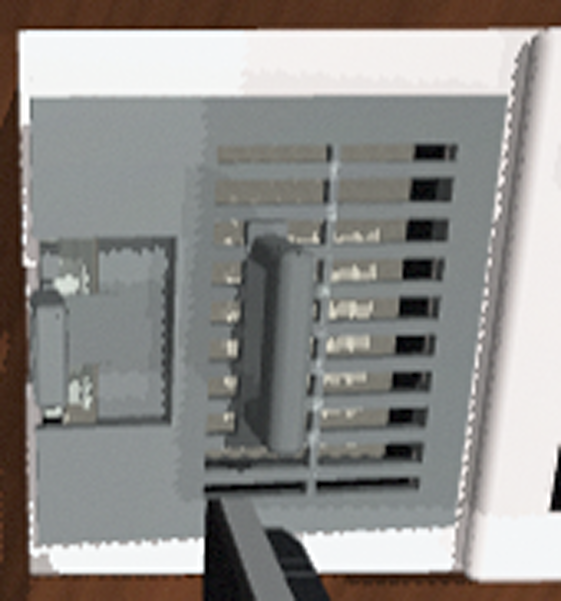

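```bash
python3 - <<'E'
from h import *
d=load('w4')
f=lambda u,v,z: ray(d,u/3.3+232,v/3.3+80,z)[:2]
for p in((271,345),(291,347),(311,345),(293,243),(288,455)): print(p,f(*p,.1184))
A,B=f(30,97,.0905),f(38,545,.0905);print(A,B,np.linalg.norm(A-B)); C,D=f(510,95,.077),f(457,530,.077);print(C,D,np.linalg.norm(C-D),(C+D)/2)
print(proj(d,(.4927,.222,.1184))-[232,80], (proj(d,(.4927,.222,.1184))-[232,80])*3.3)
E
```

```text
(271, 345) [0.48627023 0.22266635]
(291, 347) [0.49197494 0.22436984]
(311, 345) [0.49713885 0.22716497]
(293, 243) [0.4788466  0.25203977]
(288, 455) [0.50632315 0.19347294]
[0.39406164 0.25982619] [0.45178236 0.12262369] 0.1488496084883394
[0.5330256  0.31834677] [0.59225389 0.17942638] 0.15101941684115547 [0.56263974 0.24888658]
[ 87.76362275 107.60364387] [289.61995506 355.09202478]
```

The guard is ajar: its tab end measures about 12 mm higher. The arch bar top is at (0.492, 0.224). I'll go down onto the bar, biased slightly toward the tab.

jog_arm(
  motion=[
    {"x":0.04,"y":0.018,"z":-0.02,"twist":0,"fingers":0.5},
    {"x":0.0565,"y":0.0255,"z":-0.06,"twist":0,"fingers":0.5},
    {"x":0.0565,"y":0.0255,"z":-0.1,"twist":0,"fingers":0.5},
    {"x":0.0565,"y":0.0255,"z":-0.13,"twist":0,"fingers":0.5},
    {"x":0.0565,"y":0.0255,"z":-0.144,"twist":0,"fingers":0.5},
    {"x":0.0565,"y":0.0255,"z":-0.144,"twist":0,"fingers":0.5},
  ],
)

```text
time: 10.05
eef_pos: [0.4889, 0.2225, 0.1061]
ee_rot: [-0.0, 0.555, 0.832, -0.001]
wrist_force: [-0.9, 0.2, 0.8]
width: 0.0431
grip_force: 0.0
```

```bash
python3 - <<'E'
from h import *
o=observe();print(o['eef_pos'],o['wrist_force'])
d=grab('wrist','w5'); cv2.imwrite('pics/c6.png',cv2.resize(d['img'][170:370,130:400],None,fx=2.9,fy=2.9,interpolation=cv2.INTER_CUBIC))
E
```

```text
[0.48891006 0.22246549 0.10607302] [-0.87913161  0.18593727  0.8193741 ]
```

View pics/c6.png

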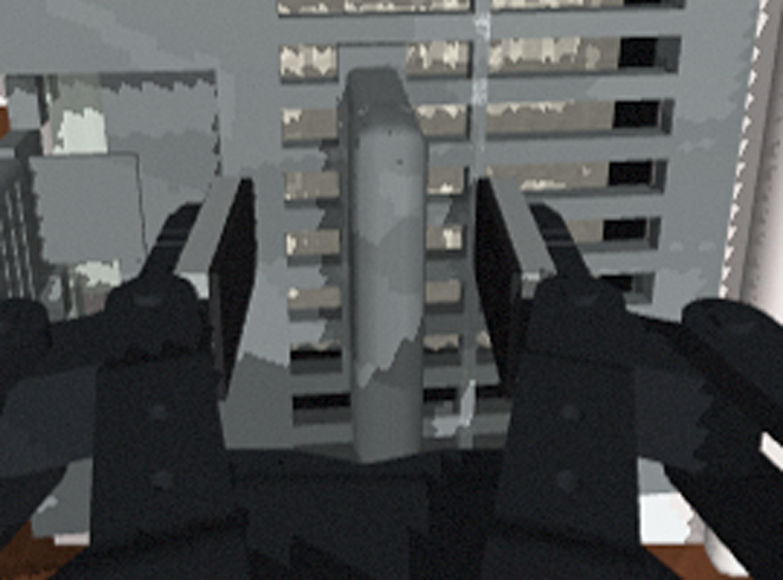

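The bar top spans crop x 358–425 and the fingers' middle is at 364, so I'll shift about 3 mm toward the hooks. That leaves about 1 mm of bias toward the tab. I'll also go up 3 mm, then close.

jog_arm(
  motion=[
    {"x":0.0028,"y":0.0012,"z":0.003,"twist":0,"fingers":0.5},
    {"x":0.0028,"y":0.0012,"z":0.003,"twist":0,"fingers":0.3},
    {"x":0.0028,"y":0.0012,"z":0.003,"twist":0,"fingers":0.2},
    {"x":0.0028,"y":0.0012,"z":0.003,"twist":0,"fingers":0.1},
    {"x":0.0028,"y":0.0012,"z":0.003,"twist":0,"fingers":0.05},
    {"x":0.0028,"y":0.0012,"z":0.003,"twist":0,"fingers":0.05},
  ],
  force=30,
)

```text
time: 10.85
eef_pos: [0.4921, 0.2238, 0.11]
ee_rot: [0.0, 0.555, 0.832, 0.0]
wrist_force: [0.1, -0.6, 5.4]
width: 0.0121
grip_force: 30.5
```

jog_arm(
  motion=[
    {"x":-0.0009,"y":-0.0004,"z":0.001,"twist":0,"fingers":0.05},
    {"x":-0.0018,"y":-0.0008,"z":0.001,"twist":0,"fingers":0.05},
    {"x":-0.0028,"y":-0.0012,"z":0.001,"twist":0,"fingers":0.05},
    {"x":-0.0028,"y":-0.0012,"z":0.001,"twist":0,"fingers":0.05},
  ],
)

```text
time: 11.35
eef_pos: [0.4893, 0.2226, 0.1109]
ee_rot: [0.0, 0.555, 0.832, 0.0]
wrist_force: [3.6, 0.9, 2.1]
width: 0.012
grip_force: 29.2
```

jog_arm(
  motion=[
    {"x":-0.0009,"y":-0.0004,"z":0.0005,"twist":0,"fingers":0.05},
    {"x":-0.0018,"y":-0.0008,"z":0.0005,"twist":0,"fingers":0.05},
    {"x":-0.0028,"y":-0.0012,"z":0.0005,"twist":0,"fingers":0.05},
    {"x":-0.0028,"y":-0.0012,"z":0.0005,"twist":0,"fingers":0.05},
  ],
)

```text
time: 11.85
eef_pos: [0.4865, 0.2214, 0.1115]
ee_rot: [0.0, 0.555, 0.832, 0.0]
wrist_force: [1.8, 0.2, 3.1]
width: 0.012
grip_force: 29.2
```

Sliding freely, so I'll keep drawing to about 11 mm in all.

jog_arm(
  motion=[
    {"x":-0.001,"y":-0.0004,"z":0.0005,"twist":0,"fingers":0.05},
    {"x":-0.002,"y":-0.0008,"z":0.0005,"twist":0,"fingers":0.05},
    {"x":-0.003,"y":-0.0012,"z":0.0005,"twist":0,"fingers":0.05},
    {"x":-0.004,"y":-0.0017,"z":0.0005,"twist":0,"fingers":0.05},
    {"x":-0.004,"y":-0.0017,"z":0.0005,"twist":0,"fingers":0.05},
  ],
)

```text
time: 12.48
eef_pos: [0.4824, 0.2197, 0.1119]
ee_rot: [0.0, 0.555, 0.832, 0.0]
wrist_force: [2.8, 0.9, 3.2]
width: 0.012
grip_force: 30.4
```

jog_arm(
  motion=[
    {"x":0,"y":0,"z":0.001,"twist":0,"fingers":0.05},
    {"x":0,"y":0,"z":0.002,"twist":0,"fingers":0.05},
    {"x":0,"y":0,"z":0.003,"twist":0,"fingers":0.05},
    {"x":0,"y":0,"z":0.004,"twist":0,"fingers":0.05},
    {"x":0,"y":0,"z":0.004,"twist":0,"fingers":0.05},
  ],
  force=40,
)

```text
time: 13.1
eef_pos: [0.4823, 0.2196, 0.1156]
ee_rot: [-0.0, 0.555, 0.832, -0.0]
wrist_force: [-0.2, -1.2, -2.2]
width: 0.0113
grip_force: 38.8
```

jog_arm(
  motion=[
    {"x":0,"y":0,"z":0.001,"twist":0,"fingers":0.05},
    {"x":0,"y":0,"z":0.003,"twist":0,"fingers":0.05},
    {"x":0,"y":0,"z":0.005,"twist":0,"fingers":0.05},
    {"x":0,"y":0,"z":0.007,"twist":0,"fingers":0.05},
    {"x":0,"y":0,"z":0.007,"twist":0,"fingers":0.05},
  ],
)

```text
time: 13.72
eef_pos: [0.4825, 0.2197, 0.123]
ee_rot: [0.0, 0.555, 0.832, 0.0]
wrist_force: [-0.5, -0.4, -1.8]
width: 0.0111
grip_force: 38.8
```

Free of the rim: only the guard's weight is felt. I'll lift it, then carry it over the tray while turning.

jog_arm(
  motion=[
    {"x":0,"y":0,"z":0.02,"twist":0,"fingers":0.05},
    {"x":0,"y":0,"z":0.05,"twist":0,"fingers":0.05},
    {"x":0,"y":0,"z":0.08,"twist":0,"fingers":0.05},
    {"x":0,"y":0,"z":0.11,"twist":0,"fingers":0.05},
    {"x":0,"y":0,"z":0.12,"twist":0,"fingers":0.05},
    {"x":0,"y":0,"z":0.12,"twist":0,"fingers":0.05},
  ],
)

```text
time: 14.48
eef_pos: [0.4824, 0.2197, 0.2425]
ee_rot: [0.0, 0.555, 0.832, 0.0]
wrist_force: [0.2, -0.4, -2.0]
width: 0.0114
grip_force: 39.7
```

jog_arm(
  motion=[
    {"x":0.003,"y":-0.025,"z":0,"twist":-0.01,"fingers":0.05},
    {"x":0.008,"y":-0.07,"z":0,"twist":-0.03,"fingers":0.05},
    {"x":0.013,"y":-0.115,"z":0,"twist":-0.05,"fingers":0.05},
    {"x":0.018,"y":-0.16,"z":0,"twist":-0.07,"fingers":0.05},
    {"x":0.023,"y":-0.205,"z":0,"twist":-0.09,"fingers":0.05},
    {"x":0.028,"y":-0.25,"z":0,"twist":-0.11,"fingers":0.05},
    {"x":0.033,"y":-0.295,"z":0,"twist":-0.13,"fingers":0.05},
    {"x":0.038,"y":-0.34,"z":0,"twist":-0.15,"fingers":0.05},
    {"x":0.043,"y":-0.385,"z":0,"twist":-0.165,"fingers":0.05},
    {"x":0.048,"y":-0.425,"z":0,"twist":-0.173,"fingers":0.05},
    {"x":0.0525,"y":-0.46,"z":0,"twist":-0.173,"fingers":0.05},
    {"x":0.0525,"y":-0.463,"z":0,"twist":-0.173,"fingers":0.05},
  ],
)

```text
time: 15.98
eef_pos: [0.5344, -0.2451, 0.2405]
ee_rot: [-0.001, 0.759, 0.651, -0.001]
wrist_force: [0.3, 0.5, -2.9]
width: 0.0114
grip_force: 39.7
```

```bash
python3 - <<'E'
from h import *
a=grab('side','s1')['img']; b=grab('top','t1')['img']
w=grab('wrist','w6')['img']
cv2.imwrite('pics/c7.png',cv2.resize(np.hstack([a[100:384,200:512],w[100:384,100:412]]),(790,360)))
o=observe();print(o['eef_pos'],o['ee_rot'],o['wrist_force'],o['time'])
E
```

```text
[ 0.53467212 -0.24281131  0.24167732] [-8.28215329e-04  7.58055187e-01  6.52189840e-01 -2.45849201e-04] [-0.21141323  1.13855074 -2.10702979] 16.125
```

View pics/c7.png

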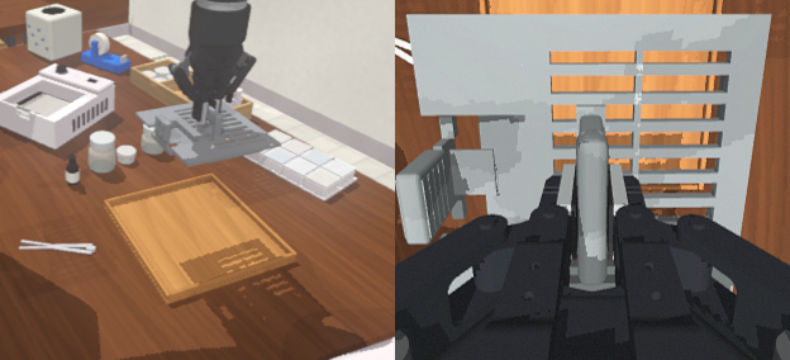

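The guard is held nearly level above the tray. I'll lower it, slowly at the end.

jog_arm(
  motion=[
    {"x":0,"y":0,"z":-0.03,"twist":0,"fingers":0.05},
    {"x":0,"y":0,"z":-0.06,"twist":0,"fingers":0.05},
    {"x":0,"y":0,"z":-0.09,"twist":0,"fingers":0.05},
    {"x":0,"y":0,"z":-0.12,"twist":0,"fingers":0.05},
    {"x":0,"y":0,"z":-0.14,"twist":0,"fingers":0.05},
    {"x":0,"y":0,"z":-0.155,"twist":0,"fingers":0.05},
    {"x":0,"y":0,"z":-0.165,"twist":0,"fingers":0.05},
    {"x":0,"y":0,"z":-0.175,"twist":0,"fingers":0.05},
    {"x":0,"y":0,"z":-0.18,"twist":0,"fingers":0.05},
    {"x":0,"y":0,"z":-0.18,"twist":0,"fingers":0.05},
  ],
)

```text
time: 17.38
eef_pos: [0.5349, -0.2433, 0.0627]
ee_rot: [-0.0, 0.758, 0.652, -0.0]
wrist_force: [-1.0, -0.0, -1.5]
width: 0.0111
grip_force: 39.6
```

jog_arm(
  motion=[
    {"x":0,"y":0,"z":-0.002,"twist":0,"fingers":0.05},
    {"x":0,"y":0,"z":-0.004,"twist":0,"fingers":0.05},
    {"x":0,"y":0,"z":-0.006,"twist":0,"fingers":0.05},
    {"x":0,"y":0,"z":-0.006,"twist":0,"fingers":0.05},
  ],
)

```text
time: 17.88
eef_pos: [0.5348, -0.2433, 0.0567]
ee_rot: [-0.0, 0.758, 0.652, -0.0]
wrist_force: [-0.5, 0.9, -1.7]
width: 0.0112
grip_force: 39.6
```

jog_arm(
  motion=[
    {"x":0,"y":0,"z":-0.001,"twist":0,"fingers":0.05},
    {"x":0,"y":0,"z":-0.002,"twist":0,"fingers":0.05},
    {"x":0,"y":0,"z":-0.003,"twist":0,"fingers":0.05},
    {"x":0,"y":0,"z":-0.003,"twist":0,"fingers":0.05},
  ],
)

```text
time: 18.38
eef_pos: [0.5349, -0.2433, 0.0537]
ee_rot: [-0.0, 0.758, 0.652, -0.0]
wrist_force: [0.0, -0.6, -2.1]
width: 0.0109
grip_force: 39.6
```

jog_arm(
  motion=[
    {"x":0,"y":0,"z":-0.001,"twist":0,"fingers":0.05},
    {"x":0,"y":0,"z":-0.002,"twist":0,"fingers":0.05},
    {"x":0,"y":0,"z":-0.002,"twist":0,"fingers":0.05},
  ],
)

```text
time: 18.75
eef_pos: [0.5349, -0.2434, 0.0518]
ee_rot: [0.0, 0.758, 0.652, 0.0]
wrist_force: [-1.4, 0.3, -0.1]
width: 0.0118
grip_force: 39.6
```

Touching (the weight is gone). I'll go down 2 mm more, release and retreat.

jog_arm(
  motion=[
    {"x":0,"y":0,"z":-0.001,"twist":0,"fingers":0.05},
    {"x":0,"y":0,"z":-0.002,"twist":0,"fingers":0.05},
    {"x":0,"y":0,"z":-0.002,"twist":0,"fingers":0.05},
  ],
  force=20,
)

```text
time: 19.12
eef_pos: [0.535, -0.2434, 0.0503]
ee_rot: [0.0, 0.758, 0.652, 0.0]
wrist_force: [-4.1, 2.0, 7.7]
width: 0.0109
grip_force: 40.4
```

jog_arm(
  motion=[
    {"x":0,"y":0,"z":0,"twist":0,"fingers":0.2},
    {"x":0,"y":0,"z":0,"twist":0,"fingers":0.4},
    {"x":0,"y":0,"z":0,"twist":0,"fingers":0.5},
    {"x":0,"y":0,"z":0.01,"twist":0,"fingers":0.5},
    {"x":0,"y":0,"z":0.05,"twist":0,"fingers":0.5},
    {"x":0,"y":0,"z":0.1,"twist":0,"fingers":0.5},
    {"x":-0.05,"y":0,"z":0.15,"twist":0,"fingers":0.5},
    {"x":-0.1,"y":0,"z":0.2,"twist":0,"fingers":0.5},
    {"x":-0.15,"y":0,"z":0.2,"twist":0,"fingers":0.5},
    {"x":-0.18,"y":0,"z":0.2,"twist":0,"fingers":0.5},
    {"x":-0.18,"y":0,"z":0.2,"twist":0,"fingers":0.5},
  ],
)

```text
time: 20.5
eef_pos: [0.3537, -0.2434, 0.251]
ee_rot: [0.001, 0.759, 0.652, 0.0]
wrist_force: [0.2, -0.2, 1.0]
width: 0.043
grip_force: 0.0
```

```bash
python3 - <<'E'
from h import *
o=observe();print(o['eef_pos'],o['wrist_force'],o['width'],o['time'])
d=grab('top','t2'); s=grab('side','s2')
im=d['img'];hsv=cv2.cvtColor(im,cv2.COLOR_BGR2HSV)
m=((hsv[...,1]<70)&(hsv[...,2]>60)).astype(np.uint8); m[:,:312]=0;m[:,400:]=0;m[:128]=0;m[222:]=0
m=cv2.morphologyEx(m,cv2.MORPH_CLOSE,np.ones((5,5)))
c=max(cv2.findContours(m,0,2)[0],key=cv2.contourArea); b=cv2.minAreaRect(c); print(b, ray(d,*b[0],.023)); P=[ray(d,*p,.023)[:2] for p in cv2.boxPoints(b)];print(np.round(P,3).tolist(),[np.linalg.norm(P[i]-P[i-1]).round(3) for i in range(4)])
cr=cv2.resize(im[115:235,295:415],(360,360)); sc=cv2.resize(s['img'][150:350,180:450],(432,320)); sc=np.vstack([sc,np.zeros((40,432,3),np.uint8)])
cv2.imwrite('pics/c8.png',np.hstack([cr,sc]))
E
```

```text
[ 0.35373954 -0.24342317  0.25101448] [ 0.21646862 -0.21520054  0.95510041] 0.04301440461666251 20.5
((356.5, 175.5), (56.7176513671875, 53.10087203979492), 9.462323188781738) [ 0.53228952 -0.24791087  0.023     ]
[[0.47, -0.156], [0.62, -0.184], [0.596, -0.342], [0.447, -0.31]] [np.float64(0.156), np.float64(0.152), np.float64(0.16), np.float64(0.152)]
```

View pics/c8.png

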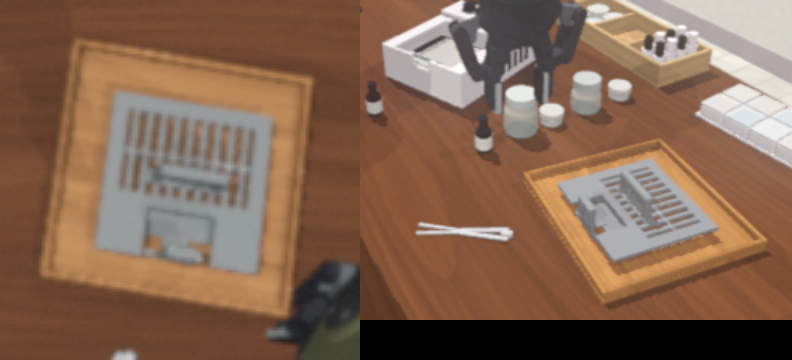

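The guard lies flat, grip side up and centred in the tray, with the gripper clear and the bystanders in place.

```bash
python3 -c "
from station import r
print(r.job_done())"
```

```text
the job is handed in; nothing more can be done
None
```

The guard is unsnapped, unhooked and lying flat, grip side up, near the middle of the tray; the bystanders look unmoved, and I handed the job in at about 20.5 s, with no verdict returned.

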